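Find the rattling case, shelve the sound ones, present the faulty one

TASK

One of the three closed grey cases has something loose rattling inside: pick them up and shake or rock them to find out which. Set the two silent cases next to each other, upright, on the narrow raised stand and let go of them; then hold the rattling case out over the middle of the dark inspection mat, level and still, about 20 cm above it, and finish while still holding it there. Leave the small vial, the petri dishes and the small tape roll where they are.

Things in the scene. Friction and masses are not known exactly. Their poses are not given: they have to be found in the camera images.
- case_1_centre (a point): closed grey plastic case, 100 x 62 x 52 mm (x long, y wide, z high), about 0.35 kg, one of three that look alike, upright on the bench at the start. Site at its centre, 26 mm above its underside; x along its length, z up. Grasp it across the 62 mm width from above.
- case_2_centre (a point): closed grey plastic case, 100 x 62 x 52 mm (x long, y wide, z high), about 0.35 kg, one of three that look alike, upright on the bench at the start. Site at its centre, 26 mm above its underside; x along its length, z up. Grasp it across the 62 mm width from above.
- case_3_centre (a point): closed grey plastic case, 100 x 62 x 52 mm (x long, y wide, z high), about 0.35 kg, one of three that look alike, upright on the bench at the start. Site at its centre, 26 mm above its underside; x along its length, z up. Grasp it across the 62 mm width from above.
- case_1: the same case as point case_1_centre; origin at the centre of its underside. One of the three (which is not told) holds a loose slippery steel slug (loose_part) of 0.2 kg that slides up to 28 mm either way along the length: it knocks when shaken and slides to the lower end if tipped over about 8 degrees. The others weigh about the same and are packed tight
- case_2: the same case as point case_2_centre; origin at the centre of its underside. One of the three (which is not told) holds a loose slippery steel slug (loose_part) of 0.2 kg that slides up to 28 mm either way along the length: it knocks when shaken and slides to the lower end if tipped over about 8 degrees. The others weigh about the same and are packed tight
- case_3: the same case as point case_3_centre; origin at the centre of its underside. One of the three (which is not told) holds a loose slippery steel slug (loose_part) of 0.2 kg that slides up to 28 mm either way along the length: it knocks when shaken and slides to the lower end if tipped over about 8 degrees. The others weigh about the same and are packed tight
- stand_top (a point): centre of the top face of the fixed stand: a flat grey board 260 mm long (its x axis) and 70 mm wide (y), top face 70 mm above the bench, both long sides free; a 7 mm high lip at each end leaves 248 mm between. Two cases fit end to end, length along the board, centres 62 mm either side of this point; z up
- stand: the same stand; origin on the bench under its centre
- mat_centre (a point): centre of the top face of the fixed dark rubber inspection mat, 120 x 120 x 3 mm, flat on the bench, thin white lines along its edges; z up
- vial: bystander: small glass vial with grey cap, 46 mm wide, 91 mm high, upright; origin at the centre of its underside
- petri: bystander: two stacked petri dishes, 93 mm across, 31 mm high; origin at the centre of the underside
- tape_small: bystander: small white tape roll lying flat, 52 x 56 x 19 mm; origin at the centre of the underside

How it is judged:
By the outcome, as a careful person would: the job done as asked, in the order asked, and still so for the second after the job is handed in, while the arm keeps its last pose, push and grip.
It also fails if it takes over 72 s, if anything falls off the work surface, if the arm or the gripper's body presses on something with over 40 N, if the wrist force passes 120 N, or if a joint passes its speed limit or range.

ROBOT

A 6-joint arm with a two-finger parallel gripper is mounted at the origin on a cart in front of the work surface, level with it; the furniture and walls round the work are solid. World frame = base frame: x ahead of the robot, y to its left, z up, the work surface at z = 0. Lengths are in m, angles in degrees, forces in N, time in s.
With the tool pointing down it reaches from about 0.325 to 0.85 m from the base axis. Payload 4.4 kg.
Tool frame: the origin (TCP) lies midway between the tips of the shut fingers; the grasp point (between the pads) lies behind it (ctrl.grip_depth is the z of the grasp point in the tool frame, in m); z points along the fingers, y is the line along which they close (so a half turn about z gives the same grasp; the last joint's range is limited). The gripper opens to 94 mm and grips with 3 to 60 N. Pads are 16 mm wide; open, the fingers measure 119 mm over their backs; the gripper's body (75 mm by 177 mm) begins 78 mm behind the grasp point.
Start: joints at [-81.331, 11.837, 88.321, -0, 79.842, -8.623], TCP at [0.171, -0.549, 0.205] pointing down, gripper open.
Joint ranges: [-156.59, 156.59], [-49.26, 127.26], [12.9, 141.05], [-63.56, 243.56], [4.71, 150.69], [-161.64, 161.64]. Speed limits (degrees/s): [159.86, 159.86, 180, 180, 180, 180].

INTERFACE

Orientations are given as a 3x3 rotation matrix whose columns are the frame's x, y, z axes.
In Python, from rig import status, vision, ticket, ctrl gives the robot as it stands.
- The arm moves only by the tool apply_moves, never from a script. Its argument "targets" is a list of rows, each a list of 5 numbers: the shift along the tool's x, y, z in m, then the turn about the tool's z in degrees, then the finger opening in m, from 0 to 0.094. In form: [[dx, dy, dz, twist, jaw], ...]. A call has 1 to 10 rows; each row is the pose to reach, as a shift and turn from the pose commanded when the call began, along the tool's axes at that moment; what a row does not reach only later rows make up. A row lasts 1/10 s, in which the tool goes at most 50 mm and 8.59 degrees, less where a joint would pass 70% of its speed; a pose out of reach is approached as far as the arm can. A call with a gripper value outside its range is refused whole. The fingers move at their own pace and stop on an object; the grip force is fixed at half the most. Time passes only in rows, so rows that repeat a pose let the fingers close. It gives the time, the measured TCP pose, the force, the opening and the grip force at its end, in the units of the state.
- status.get_state(): the state, without advancing time (a new reading comes with each control period).
- vision.snapshot(name): name is "scene" or "top" or "wrist"; returns (picture, depth): 480x640x3 uint8, red, green, blue; 480x640 float32, m along the optical axis (not along the pixel's ray), 0 where there is no reading.
- vision.camera_params(name): a dict with "vfov" (degrees; the focal length in pixels is half the picture's height over the tangent of half this angle, whatever the lens; pixels are square), "cx", "cy" (the principal point, pixels), "rvec" (rotation vector, rad) and "tvec" (3), from world to camera coordinates, as OpenCV has them; the wrist camera has in their place "hand_eye" (4x4, takes a point from camera to tool coordinates, whose origin is the TCP and whose axes are the flange's). Camera axes: x right, y down, z forward; pixel columns grow to the right and rows downward; lengths in m; the calibration is good to about 2 mm. The wrist camera is an equidistant fisheye: a pixel r from the principal point sees the ray r / f radians off the axis. A picture is of the moment at which its call begins: read the wrist's pose just before it. camera_params takes no time and is no camera call.
- ticket.finish_job(): hands the job in; it is judged then, once.
The state is a dict: "time": time; "joints": joint angles; "dq": joint speeds; "joint_efforts": joint torques, N m; "ee_pos": TCP position; "orientation": TCP orientation; "force": force on the tool from outside, world axes, zero at the start; "ft_torque": the same for the moment, N m; "grip_width": opening from 0.0 (shut) to 1.0 (fully open); "grasp_force": force on a finger pad.
Only numpy, scipy, OpenCV 4.12 (cv2) and the standard library are available. Lean on these libraries where they do the work, as an engineer would, in place of code of your own. Each camera call takes 0.05 s, during which the arm holds its last target. There are 200 camera calls.

## Working session

There is one attempt and no reset: what is moved stays moved. The work goes in short steps, Python scripts to look and compute and a tool call to move; the robot and the scene stay as the last step left them, time stands still between calls to the robot, and variables do not carry over. Pictures are saved under pics/ and viewed, at most 10 in all, crops included, and the job is handed in when it is done.

Besides the shell and the picture viewer there is one more tool, called after "Emit:" as name(argument=value, ...) on one line, values as JSON. apply_moves: Moves the arm, as the interface text tells. Its arguments: {"type":"object","properties":{"targets":{"type":"array","items":{"type":"array","items":{"type":"number"}}}},"required":["targets"]}

```bash
ls; mkdir -p pics; python3 - <<'E'
from rig import status, vision, ctrl
import cv2, numpy as np
s=status.get_state(); print(s)
print(ctrl.grip_depth)
for n in ("top","scene"):
    im,d=vision.snapshot(n); cv2.imwrite(f"pics/{n}0.png",im[:,:,::-1]); np.save(f"pics/{n}0.npy",d)
    print(n,vision.camera_params(n))
print(vision.camera_params("wrist"))
E
```

```text
pics
{'time': 0.0, 'joints': array([-8.13316278e+01,  1.18830273e+01,  8.84017646e+01,  2.08682567e-04,
        7.98395425e+01, -8.62361730e+00]), 'dq': array([-0.04216429,  0.00642839, -0.02545227,  0.02965758, -0.00637883,
        0.08122276]), 'joint_efforts': array([ 9.84593476e-05, -3.70880234e+01, -2.81414527e+01,  6.99735736e-02,
        3.61016218e-02, -1.52626762e-04]), 'ee_pos': array([ 0.17078074, -0.54824438,  0.20432801]), 'orientation': array([[ 9.54802611e-01,  2.97240423e-01, -3.23514331e-04],
       [ 2.97240417e-01, -9.54800257e-01,  2.14579625e-03],
       [ 3.28925817e-04, -2.14497339e-03, -9.99997645e-01]]), 'force': array([-0.1246294 , -0.36390503, -0.08313597]), 'ft_torque': array([-0.02081091,  0.05933344, -0.02505504]), 'grasp_force': 0.0, 'grip_width': 1.0033861970242945}
-0.0188
top {'vfov': 45.17850200870434, 'cx': 311.8903313141644, 'cy': 237.54714608384904, 'rvec': array([ 2.14867837, -2.12176149,  0.16166758]), 'tvec': array([0.05682497, 0.58173698, 1.03569234])}
scene {'vfov': 54.70977231137353, 'cx': 312.74430695034675, 'cy': 238.80728145865095, 'rvec': array([ 2.18970113, -0.33020653,  0.13837022]), 'tvec': array([-0.50869391,  0.20291299,  0.84224651])}
{'vfov': 65.70646984690485, 'cx': 312.8836689646511, 'cy': 236.51982678979164, 'hand_eye': array([[ 3.76495073e-04, -9.60701408e-01, -2.77583613e-01,
         8.08824266e-02],
       [ 9.99999713e-01,  5.44032613e-04, -5.26536600e-04,
         7.08411285e-04],
       [ 6.56858992e-04, -2.77583335e-01,  9.60701338e-01,
        -1.79293171e-01],
       [ 0.00000000e+00,  0.00000000e+00,  0.00000000e+00,
         1.00000000e+00]])}
```

View pics/top0.png

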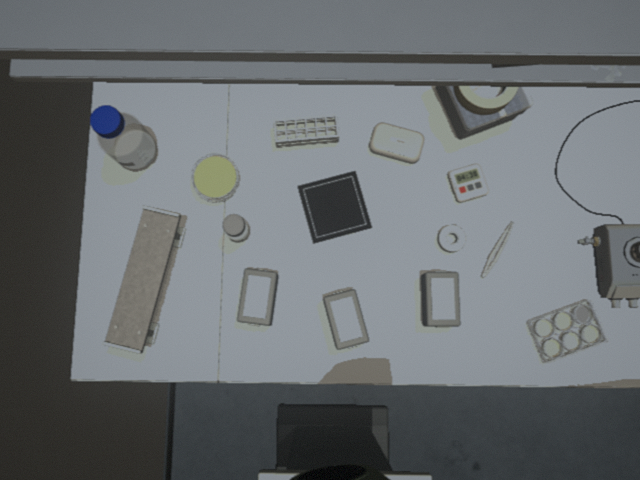

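View pics/scene0.png

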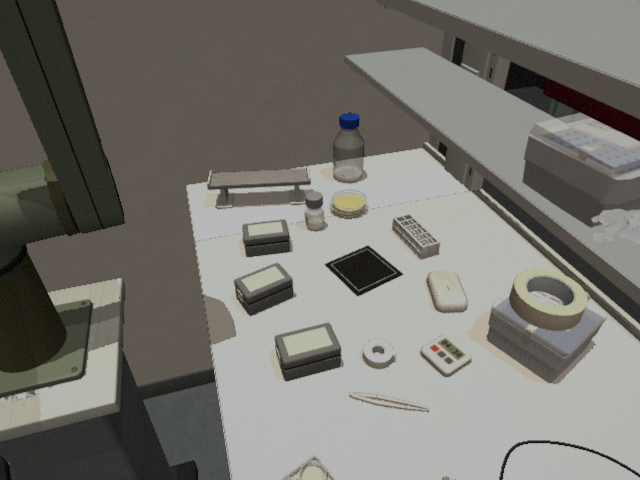

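The top view shows the cases at about (258,297), (346,318) and (440,298), the mat at (335,207), and the stand from (162,210) to (126,350). The vial is at (236,228), the petri dishes at (216,177) and the tape roll at (451,238). The scene view agrees. Next I measure them using depth.

```bash
cat > h.py <<'E'
import numpy as np, cv2
from rig import status, vision, ctrl
def world(name,d):
    p=vision.camera_params(name); f=240/np.tan(np.radians(p["vfov"]/2))
    v,u=np.mgrid[0:480,0:640]; 
    P=np.stack([(u-p["cx"])/f*d,(v-p["cy"])/f*d,d],-1)
    R=cv2.Rodrigues(p["rvec"])[0]; return (P-p["tvec"])@R
def rect(W,m,u0,v0,u1,v1,zl,zh):
    s=W[v0:v1,u0:u1].reshape(-1,3); k=(m[v0:v1,u0:u1].ravel()>0)&(s[:,2]>zl)&(s[:,2]<zh); q=s[k]
    r=cv2.minAreaRect(q[:,:2].astype(np.float32)*1000); b=cv2.boxPoints(r)
    e=[b[1]-b[0],b[2]-b[1]]; L=max(e,key=np.linalg.norm)
    return np.round(r[0],1),np.round(r[1],1),round(np.degrees(np.arctan2(L[1],L[0]))%180,1),np.round(np.median(q[:,2]),4),len(q)
E
cat > a.py <<'E'
from h import *
d=np.load("pics/top0.npy"); W=world("top",d); m=d>0
for n,b in dict(A=(232,258,284,335),B=(315,280,375,358),C=(412,260,468,335)).items(): print(n,rect(W,m,*b,.04,.065))
print("stand",rect(W,m,95,198,195,365,.06,.085)); print("standlips",rect(W,m,95,198,195,365,.0735,.085))
im=cv2.imread("pics/top0.png"); dark=(im.max(2)<70)&m
print("mat",rect(W,dark,285,160,385,255,-.01,.02))
for n,b in dict(vial=(218,205,256,250),petri=(190,150,242,204),tape=(432,220,470,256)).items(): print(n,rect(W,m,*b,.012,.12))
for u,v in [(490,185),(320,70),(320,30),(400,130)]: print(u,v,np.round(W[v,u],3))
E
python3 a.py
```

```text
A (array([469.9, 164.8]), array([ 62.7, 103.7]), np.float32(174.0), np.float64(0.052), 1854)
B (array([431.,   1.]), array([103.7,  62.1]), np.float32(15.6), np.float64(0.052), 1882)
C (array([ 469.9, -176.1]), array([103.3,  63.2]), np.float32(0.4), np.float64(0.0521), 1886)
stand (array([499.2, 372.3]), array([ 71.8, 260.1]), np.float32(167.2), np.float64(0.0698), 5648)
standlips (array([499.2, 371.9]), array([ 70.2, 259.8]), np.float32(167.2), np.float64(0.0752), 408)
mat (array([651.1,  22.1]), array([118.4, 116.6]), np.float32(15.9), np.float64(0.003), 2970)
vial (array([596.1, 206.3]), array([41., 44.]), np.float32(163.0), np.float64(0.0887), 587)
petri (array([703. , 256.8]), array([94.6, 91.8]), np.float32(2.3), np.float64(0.0217), 1766)
tape (array([ 588.7, -203.7]), array([51.7, 51.1]), np.float32(16.7), np.float64(0.0182), 518)
490 185 [ 0.699 -0.288 -0.003]
320 70 [0.791 0.053 0.31 ]
320 30 [0.739 0.054 0.519]
400 130 [ 0.802 -0.107  0.021]
```

```bash
cat >> h.py <<'E'
def goto(x,y,z,yaw):
    s=status.get_state(); R=s["orientation"]; d=R.T@(np.array([x,y,z])-s["ee_pos"])
    y0=np.degrees(np.arctan2(R[1,0],R[0,0])); dt=-((yaw-y0+180)%360-180)
    j=s["joints"]; print("t",round(s["time"],2),"pos",np.round(s["ee_pos"],4),"yaw",round(y0,1),"j6",round(j[5],1),"w",round(s["grip_width"]*94,1),"grip",round(s["grasp_force"],1),"F",np.round(s["force"],2))
    print("  shift",np.round(d,4),"twist",round(dt,1))
E
python3 - <<'E'
from h import *
goto(.470,-.176,.13,180); goto(.470,-.176,.010,180)
W=world("top",np.load("pics/top0.npy")).reshape(-1,3)
for z0,z1 in [(.12,.25),(.25,.35),(.35,.45),(.45,.6),(.6,.9)]:
    for y0,y1 in [(-.3,-.1),(-.1,.15),(.15,.35),(.35,.6)]:
        k=(W[:,2]>z0)&(W[:,2]<z1)&(W[:,1]>y0)&(W[:,1]<y1)&(W[:,0]>.3); q=W[k]
        if len(q)>5: print((z0,z1),(y0,y1),len(q),np.round(np.percentile(q[:,0],[1,50]),3))
W=world("scene",np.load("pics/scene0.npy")).reshape(-1,3)
k=(W[:,2]>.1)&(W[:,2]<.6)&(W[:,0]>.2)&(W[:,0]<.7); q=W[k]; print("max y",np.percentile(q[:,1],[50,90,99]) if len(q) else None)
E
```

```text
t 0.1 pos [ 0.1708 -0.5483  0.2044] yaw 17.3 j6 -8.6 w 93.9 grip 0.0 F [-0.03 -0.68  0.41]
  shift [ 0.3963 -0.2664  0.0751] twist -162.7
t 0.1 pos [ 0.1708 -0.5483  0.2044] yaw 17.3 j6 -8.6 w 93.9 grip 0.0 F [-0.03 -0.68  0.41]
  shift [ 0.3963 -0.2662  0.1951] twist -162.7
(0.12, 0.25) (-0.3, -0.1) 623 [0.81  0.829]
(0.12, 0.25) (0.35, 0.6) 13079 [0.308 0.603]
(0.25, 0.35) (-0.3, -0.1) 3003 [0.776 0.787]
(0.25, 0.35) (-0.1, 0.15) 3744 [0.776 0.787]
(0.25, 0.35) (0.15, 0.35) 2965 [0.776 0.787]
(0.25, 0.35) (0.35, 0.6) 3811 [0.595 0.782]
(0.45, 0.6) (-0.3, -0.1) 11578 [0.712 0.74 ]
(0.45, 0.6) (-0.1, 0.15) 14011 [0.712 0.738]
(0.45, 0.6) (0.15, 0.35) 10766 [0.712 0.738]
(0.45, 0.6) (0.35, 0.6) 3326 [0.712 0.738]
max y [0.5412023  0.54463907 0.54722935]
```

Emit:
apply_moves(targets=[[0.396,-0.266,0.075,-162.7,0.094],[0.396,-0.266,0.075,-162.7,0.094],[0.396,-0.266,0.075,-162.7,0.094],[0.396,-0.266,0.075,-162.7,0.094],[0.396,-0.266,0.075,-162.7,0.094],[0.396,-0.266,0.075,-162.7,0.094],[0.396,-0.266,0.075,-162.7,0.094],[0.396,-0.266,0.075,-162.7,0.094],[0.396,-0.266,0.075,-162.7,0.094],[0.396,-0.266,0.075,-162.7,0.094]])

```text
time: 1.1
ee_pos: [0.4707, -0.1742, 0.1295]
orientation: [[-0.237, 0.971, -0.001], [0.971, 0.237, 0.001], [0.001, -0.001, -1.0]]
force: [-0.2, -0.8, 0.1]
grip_width: 1.001
grasp_force: 0.0
```

```bash
python3 -c "
from h import *
goto(.470,-.176,.13,180)"
```

```text
t 1.1 pos [ 0.4707 -0.1742  0.1295] yaw 103.7 j6 -44.0 w 94.1 grip 0.0 F [-0.23 -0.77  0.05]
  shift [-0.0015 -0.0011 -0.0005] twist -76.3
```

Emit:
apply_moves(targets=[[-0.001,-0.001,0,-76.5,0.094],[-0.001,-0.001,0,-76.5,0.094],[-0.001,-0.001,0,-76.5,0.094],[-0.001,-0.001,0,-76.5,0.094],[-0.001,-0.001,0,-76.5,0.094],[-0.001,-0.001,0,-76.5,0.094],[-0.001,-0.001,0,-76.5,0.094],[-0.001,-0.001,0,-76.5,0.094],[-0.001,-0.001,0,-76.5,0.094],[-0.001,-0.001,0,-76.5,0.094]])

```text
time: 2.1
ee_pos: [0.4688, -0.1783, 0.13]
orientation: [[-1.0, 0.005, -0.001], [0.005, 1.0, 0.0], [0.001, 0.0, -1.0]]
force: [-0.4, 0.1, 0.3]
grip_width: 1.003
grasp_force: 0.0
```

```bash
python3 -c "
from h import *
goto(.470,-.176,.010,180.2)
im,d=vision.snapshot('wrist');cv2.imwrite('pics/w1.png',im[:,:,::-1])"
```

```text
t 2.1 pos [ 0.4688 -0.1783  0.13  ] yaw 179.7 j6 -120.4 w 94.3 grip 0.0 F [-0.42  0.13  0.33]
  shift [-0.0013  0.0023  0.12  ] twist -0.5
```

View pics/w1.png

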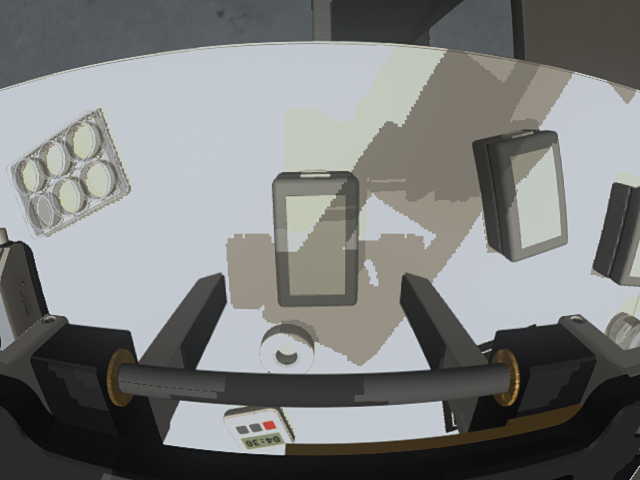

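The case (273–358 px) sits centred between the fingers (about 213 and 412 px). I'll descend and grip it.

Emit:
apply_moves(targets=[[-0.001,0.002,0.04,-0.5,0.094],[-0.001,0.002,0.08,-0.5,0.094],[-0.001,0.002,0.105,-0.5,0.094],[-0.001,0.002,0.12,-0.5,0.094],[-0.001,0.002,0.12,-0.5,0.094],[-0.001,0.002,0.12,-0.5,0.05],[-0.001,0.002,0.12,-0.5,0.05],[-0.001,0.002,0.12,-0.5,0.05],[-0.001,0.002,0.12,-0.5,0.05],[-0.001,0.002,0.12,-0.5,0.05]])

```text
time: 3.15
ee_pos: [0.4709, -0.1765, 0.0114]
orientation: [[-1.0, -0.004, 0.002], [-0.004, 1.0, -0.0], [-0.002, -0.0, -1.0]]
force: [0.3, 1.6, 3.4]
grip_width: 0.656
grasp_force: 30.0
```

Emit:
apply_moves(targets=[[0,0,-0.02,0,0.05],[0,0,-0.06,0,0.05],[0.02,0,-0.1,0,0.05],[0.05,0,-0.13,0,0.05],[0.07,0,-0.14,0,0.05],[0.02,0,-0.14,0,0.05],[-0.03,0,-0.14,0,0.05],[-0.08,0,-0.14,0,0.05],[-0.08,0,-0.14,0,0.05],[-0.08,0,-0.14,0,0.05]])

```text
time: 4.15
ee_pos: [0.5497, -0.1755, 0.1484]
orientation: [[-1.0, -0.005, -0.004], [-0.005, 1.0, 0.002], [0.004, 0.002, -1.0]]
force: [-0.7, 0.1, -3.5]
grip_width: 0.656
grasp_force: 30.0
```

```bash
cat > rd.py <<'E'
from h import *
T=[];F=[];Q=[]
for i in range(8):
    vision.snapshot("top"); s=status.get_state(); T.append(s["ft_torque"]);F.append(s["force"]);Q.append(s["joint_efforts"])
T,F,Q=map(np.array,(T,F,Q)); T=T[2:];F=F[2:]
R=s["orientation"]
print("t",round(s["time"],2),"pos",np.round(s["ee_pos"],4),"w",s["grip_width"]*94)
print("T tool mean",np.round((T@R).mean(0),4),"std",np.round(T.std(0),4),"F",np.round(F.mean(0),2),"Q5",np.round(Q[2:].mean(0),3))
E
python3 rd.py
```

```text
t 4.55 pos [ 0.5497 -0.1764  0.151 ] w 61.85013148817172
T tool mean [-0.0396 -0.1684 -0.    ] std [0.0194 0.0296 0.0304] F [-0.15 -0.05 -3.61] Q5 [ 7.0000e-02 -3.9679e+01 -2.8376e+01 -4.8000e-02  7.7000e-02 -1.0000e-03]
```

Now a sharp move the other way, then read again.

Emit:
apply_moves(targets=[[0.05,0,0,0,0.05],[0.1,0,0,0,0.05],[0.15,0,0,0,0.05],[0.15,0,0,0,0.05],[0.15,0,0,0,0.05]])

```text
time: 5.05
ee_pos: [0.3992, -0.1767, 0.1507]
orientation: [[-1.0, -0.002, 0.001], [-0.002, 1.0, -0.001], [-0.001, -0.001, -1.0]]
force: [0.6, -0.9, -3.2]
grip_width: 0.656
grasp_force: 30.0
```

```bash
python3 rd.py
```

```text
t 5.45 pos [ 0.401  -0.177   0.1506] w 62.01126469010698
T tool mean [-0.0506 -0.1523 -0.0132] std [0.0296 0.0245 0.0187] F [-0.12 -0.03 -3.83] Q5 [-6.1000e-02 -2.6576e+01 -2.7843e+01 -6.6000e-02  6.7000e-02  1.0000e-03]
```

No change in moment (0.11 N m would be expected), so this case looks silent. I'll carry it to the far stand slot.

```bash
python3 -c "
from h import *
goto(.5597,.3583,.16,167.2);goto(.5597,.3583,.082,167.2)"
```

```text
t 5.45 pos [ 0.401  -0.177   0.1506] yaw -179.7 j6 -125.4 w 62.0 grip 30.0 F [-0.72  0.69 -2.78]
  shift [-0.1613  0.5345 -0.0094] twist 13.1
t 5.45 pos [ 0.401  -0.177   0.1506] yaw -179.7 j6 -125.4 w 62.0 grip 30.0 F [-0.72  0.69 -2.78]
  shift [-0.1613  0.5345  0.0686] twist 13.1
```

Emit:
apply_moves(targets=[[-0.005,0.02,-0.008,1,0.05],[-0.018,0.06,-0.012,3,0.05],[-0.033,0.108,-0.012,5,0.05],[-0.047,0.156,-0.012,8,0.05],[-0.062,0.204,-0.012,11,0.05],[-0.076,0.252,-0.012,13,0.05],[-0.091,0.3,-0.012,13,0.05],[-0.105,0.348,-0.012,13,0.05],[-0.12,0.396,-0.012,13,0.05],[-0.134,0.444,-0.012,13,0.05]])

```text
time: 6.45
ee_pos: [0.5325, 0.2691, 0.162]
orientation: [[-0.975, 0.22, -0.0], [0.22, 0.975, -0.0], [0.0, -0.0, -1.0]]
force: [0.6, -1.2, -2.4]
grip_width: 0.66
grasp_force: 30.0
```

```bash
python3 -c "
from h import *
goto(.5597,.3583,.16,167.2)"
```

```text
t 6.45 pos [0.5325 0.2691 0.162 ] yaw 167.3 j6 -58.8 w 62.1 grip 30.0 F [ 0.61 -1.18 -2.39]
  shift [-0.0069  0.093   0.0019] twist 0.1
```

Emit:
apply_moves(targets=[[-0.003,0.04,0.002,0,0.05],[-0.006,0.075,0.002,0,0.05],[-0.007,0.093,0.002,0,0.05],[-0.007,0.093,0.002,0,0.05],[-0.007,0.093,0.002,0,0.05],[-0.007,0.093,0.002,0,0.05]])

```text
time: 7.05
ee_pos: [0.5591, 0.3547, 0.1599]
orientation: [[-0.975, 0.222, -0.001], [0.222, 0.975, -0.001], [0.001, -0.001, -1.0]]
force: [0.3, 0.4, -3.8]
grip_width: 0.659
grasp_force: 30.0
```

```bash
python3 -c "
from h import *
goto(.5597,.3583,.082,167.2)
im,d=vision.snapshot('scene');cv2.imwrite('pics/s2.png',cv2.resize(im[140:300,160:400,::-1],None,fx=3,fy=3))"
```

```text
t 7.05 pos [0.5591 0.3547 0.1599] yaw 167.2 j6 -52.3 w 61.9 grip 30.0 F [ 0.31  0.41 -3.82]
  shift [0.0001 0.0037 0.0779] twist -0.0
```

View pics/s2.png

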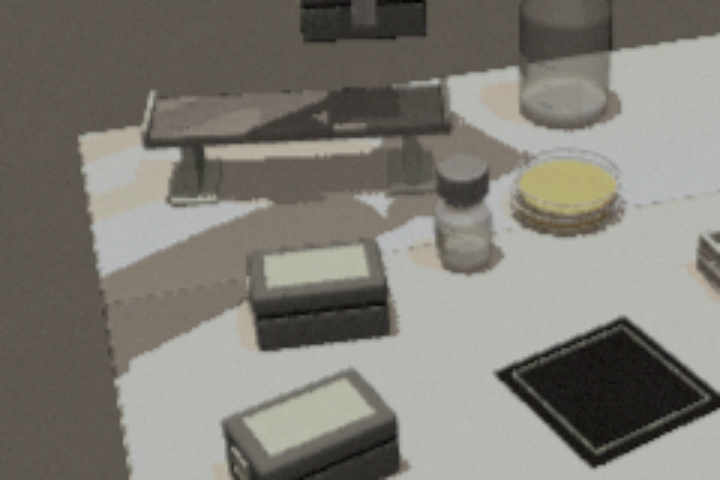

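The case hangs level over the far half of the stand (about 365,20 px in the crop), with the vial and dishes untouched. I'll lower it, release and lift.

Emit:
apply_moves(targets=[[0,0.0035,0.03,0,0.05],[0,0.0035,0.055,0,0.05],[0,0.0035,0.068,0,0.05],[0,0.0035,0.074,0,0.05],[0,0.0035,0.077,0,0.05],[0,0.0035,0.0785,0,0.05],[0,0.0035,0.0785,0,0.05]])

```text
time: 7.8
ee_pos: [0.561, 0.3595, 0.0832]
orientation: [[-0.975, 0.221, 0.002], [0.221, 0.975, 0.001], [-0.002, 0.001, -1.0]]
force: [0.2, -1.0, -2.8]
grip_width: 0.661
grasp_force: 30.0
```

```bash
python3 -c "
from h import *
goto(.5597,.3583,.0812,167.2)"
```

```text
t 7.8 pos [0.561  0.3595 0.0832] yaw 167.2 j6 -52.0 w 62.1 grip 30.0 F [ 0.16 -1.01 -2.84]
  shift [ 0.0011 -0.0014  0.002 ] twist 0.0
```

Emit:
apply_moves(targets=[[0.001,-0.001,0.0015,0,0.05],[0.001,-0.001,0.002,0,0.05],[0.001,-0.001,0.002,0,0.094],[0.001,-0.001,0.002,0,0.094],[0.001,-0.001,0.002,0,0.094],[0.001,-0.001,0.002,0,0.094],[0.001,-0.001,-0.02,0,0.094],[0.001,-0.001,-0.06,0,0.094],[0.001,-0.001,-0.09,0,0.094]])

```text
time: 8.7
ee_pos: [0.5593, 0.3586, 0.1736]
orientation: [[-0.975, 0.221, 0.001], [0.221, 0.975, 0.0], [-0.001, 0.001, -1.0]]
force: [0.6, 0.3, 0.3]
grip_width: 0.997
grasp_force: 0.0
```

```bash
python3 -c "
from h import *
goto(.470,.165,.13,174)
im,d=vision.snapshot('top');W=world('top',d);print(rect(W,d>0,95,198,195,365,.11,.13))"
```

```text
t 8.7 pos [0.5593 0.3586 0.1736] yaw 167.2 j6 -52.0 w 93.7 grip 0.0 F [0.63 0.34 0.33]
  shift [ 0.0443 -0.2085  0.0435] twist -6.8
(array([524.2, 364.8]), array([61.2, 34.1]), np.float32(76.7), np.float64(0.1216), 498)
```

Emit:
apply_moves(targets=[[0.008,-0.035,0,-2,0.094],[0.018,-0.083,0,-4,0.094],[0.028,-0.13,0.01,-6,0.094],[0.038,-0.175,0.025,-6.8,0.094],[0.044,-0.2,0.04,-6.8,0.094],[0.044,-0.2085,0.044,-6.8,0.094],[0.044,-0.2085,0.044,-6.8,0.094],[0.044,-0.2085,0.044,-6.8,0.094]])

```text
time: 9.55
ee_pos: [0.4716, 0.1657, 0.1289]
orientation: [[-0.995, 0.104, 0.002], [0.104, 0.995, 0.001], [-0.002, 0.001, -1.0]]
force: [0.1, -1.0, 0.1]
grip_width: 0.999
grasp_force: 0.0
```

```bash
python3 -c "
from h import *
goto(.470,.165,.010,174)
im,d=vision.snapshot('top');W=world('top',d);print(rect(W,d>0,95,198,195,365,.11,.13))"
```

```text
t 9.55 pos [0.4716 0.1657 0.1289] yaw 174.0 j6 -74.6 w 93.9 grip 0.0 F [ 0.08 -0.97  0.11]
  shift [ 0.0017 -0.001   0.1189] twist 0.0
(array([558.8, 358.1]), array([ 63.4, 103.7]), np.float32(167.4), np.float64(0.1218), 2062)
```

Case C stands well placed on the stand (0.559, 0.358, top at 0.122). Next I grip case A.

Emit:
apply_moves(targets=[[0.001,-0.001,0.04,0,0.094],[0.001,-0.001,0.08,0,0.094],[0.001,-0.001,0.105,0,0.094],[0.001,-0.001,0.1185,0,0.094],[0.001,-0.001,0.1185,0,0.094],[0.001,-0.001,0.1185,0,0.05],[0.001,-0.001,0.1185,0,0.05],[0.001,-0.001,0.1185,0,0.05],[0.001,-0.001,0.1185,0,0.05],[0.001,-0.001,0.1185,0,0.05]])

```text
time: 10.6
ee_pos: [0.4699, 0.1645, 0.0105]
orientation: [[-0.995, 0.104, 0.002], [0.104, 0.995, 0.001], [-0.002, 0.002, -1.0]]
force: [-0.5, 2.6, 4.0]
grip_width: 0.656
grasp_force: 30.0
```

Emit:
apply_moves(targets=[[0,0,-0.02,0,0.05],[0,0,-0.06,0,0.05],[0.02,0,-0.1,0,0.05],[0.05,0,-0.13,0,0.05],[0.07,0,-0.14,0,0.05],[0.02,0,-0.14,0,0.05],[-0.03,0,-0.14,0,0.05],[-0.08,0,-0.14,0,0.05],[-0.08,0,-0.14,0,0.05],[-0.08,0,-0.14,0,0.05]])

```text
time: 11.6
ee_pos: [0.5479, 0.1549, 0.1474]
orientation: [[-0.994, 0.105, -0.004], [0.105, 0.994, -0.001], [0.004, -0.001, -1.0]]
force: [-1.1, -0.3, -3.9]
grip_width: 0.656
grasp_force: 30.0
```

```bash
python3 rd.py
```

```text
t 12.0 pos [0.5479 0.1558 0.1499] w 61.480556443651885
T tool mean [-0.0674 -0.1397  0.0051] std [0.0255 0.0246 0.0114] F [ 0.07  0.   -3.85] Q5 [-1.2200e-01 -3.8900e+01 -2.8247e+01 -2.0000e-03  9.6000e-02  0.0000e+00]
```

Emit:
apply_moves(targets=[[0.05,0,0,0,0.05],[0.1,0,0,0,0.05],[0.15,0,0,0,0.05],[0.15,0,0,0,0.05],[0.15,0,0,0,0.05]])

```text
time: 12.5
ee_pos: [0.3979, 0.1714, 0.1495]
orientation: [[-0.995, 0.102, 0.001], [0.102, 0.995, 0.0], [-0.001, 0.0, -1.0]]
force: [1.2, 0.1, -2.7]
grip_width: 0.655
grasp_force: 30.0
```

```bash
python3 rd.py
```

```text
t 12.9 pos [0.4001 0.1711 0.1496] w 61.788102287548234
T tool mean [-0.0597 -0.1432 -0.0048] std [0.0145 0.0234 0.0216] F [ 0.32  0.18 -3.45] Q5 [ 1.1200e-01 -2.6224e+01 -2.7721e+01  1.6000e-02  1.0100e-01 -0.0000e+00]
```

Case A is silent too. It goes to the near slot.

```bash
python3 -c "
from h import *
goto(.4387,.3857,.165,167.2)"
```

```text
t 12.9 pos [0.4001 0.1711 0.1496] yaw 174.0 j6 -72.3 w 61.8 grip 30.0 F [ 0.01  0.41 -3.88]
  shift [-0.0159  0.2175 -0.0154] twist 6.8
```

Emit:
apply_moves(targets=[[-0.002,0.025,-0.008,1,0.05],[-0.005,0.07,-0.015,3,0.05],[-0.009,0.118,-0.0155,5,0.05],[-0.012,0.165,-0.0155,6.8,0.05],[-0.015,0.2,-0.0155,6.8,0.05],[-0.016,0.2165,-0.0155,6.8,0.05],[-0.016,0.2175,-0.0155,6.8,0.05],[-0.016,0.2175,-0.0155,6.8,0.05],[-0.016,0.2175,-0.0155,6.8,0.05]])

```text
time: 13.8
ee_pos: [0.4377, 0.3847, 0.1645]
orientation: [[-0.975, 0.222, -0.001], [0.222, 0.975, -0.001], [0.001, -0.001, -1.0]]
force: [0.3, -0.8, -3.4]
grip_width: 0.659
grasp_force: 30.0
```

```bash
python3 -c "
from h import *
goto(.4387,.3857,.0805,167.2)"
```

```text
t 13.8 pos [0.4377 0.3847 0.1645] yaw 167.2 j6 -44.4 w 62.0 grip 30.0 F [ 0.33 -0.78 -3.37]
  shift [-0.0009  0.0014  0.084 ] twist -0.0
```

Emit:
apply_moves(targets=[[-0.001,0.001,0.035,0,0.05],[-0.001,0.001,0.062,0,0.05],[-0.001,0.001,0.074,0,0.05],[-0.001,0.001,0.079,0,0.05],[-0.001,0.001,0.0825,0,0.05],[-0.001,0.001,0.0835,0,0.05],[-0.001,0.001,0.0835,0,0.05]])

```text
time: 14.5
ee_pos: [0.4399, 0.3871, 0.0827]
orientation: [[-0.975, 0.221, 0.002], [0.221, 0.975, 0.001], [-0.002, 0.002, -1.0]]
force: [0.0, -0.7, -3.1]
grip_width: 0.658
grasp_force: 30.0
```

```bash
python3 -c "
from h import *
goto(.4387,.3857,.0803,167.2)"
```

```text
t 14.5 pos [0.4399 0.3871 0.0827] yaw 167.2 j6 -44.3 w 61.8 grip 30.0 F [ 0.   -0.72 -3.14]
  shift [ 0.0009 -0.0016  0.0024] twist 0.0
```

Emit:
apply_moves(targets=[[0.001,-0.0015,0.0015,0,0.05],[0.001,-0.0015,0.0023,0,0.05],[0.001,-0.0015,0.0023,0,0.094],[0.001,-0.0015,0.0023,0,0.094],[0.001,-0.0015,0.0023,0,0.094],[0.001,-0.0015,0.0023,0,0.094],[0.001,-0.0015,-0.02,0,0.094],[0.001,-0.0015,-0.06,0,0.094],[0.001,-0.0015,-0.09,0,0.094]])

```text
time: 15.4
ee_pos: [0.438, 0.3855, 0.173]
orientation: [[-0.975, 0.221, 0.001], [0.221, 0.975, 0.0], [-0.001, 0.001, -1.0]]
force: [1.3, 0.4, 0.1]
grip_width: 0.997
grasp_force: 0.0
```

```bash
python3 -c "
from h import *
goto(.431,.001,.13,195.6)"
```

```text
t 15.4 pos [0.438  0.3855 0.173 ] yaw 167.2 j6 -44.4 w 93.7 grip 0.0 F [1.3  0.44 0.12]
  shift [-0.0781 -0.3766  0.0429] twist -28.4
```

Emit:
apply_moves(targets=[[-0.006,-0.03,0,-3,0.094],[-0.016,-0.077,0,-6,0.094],[-0.026,-0.124,0,-10,0.094],[-0.036,-0.172,0.01,-14,0.094],[-0.046,-0.22,0.02,-18,0.094],[-0.056,-0.268,0.03,-22,0.094],[-0.066,-0.316,0.04,-26,0.094],[-0.075,-0.36,0.043,-28.4,0.094],[-0.078,-0.3766,0.043,-28.4,0.094],[-0.078,-0.3766,0.043,-28.4,0.094]])

```text
time: 16.4
ee_pos: [0.4306, -0.0013, 0.1285]
orientation: [[-0.964, -0.265, 0.0], [-0.265, 0.964, -0.0], [-0.0, -0.0, -1.0]]
force: [0.7, 0.3, -0.1]
grip_width: 1.001
grasp_force: 0.0
```

```bash
python3 -c "
from h import *
im,d=vision.snapshot('top');W=world('top',d)
m=W.copy();k=(W[...,0]<.5)
for z in (0,1): print(rect(W,(d>0)&(k if z else ~k),95,198,195,365,.11,.13))
goto(.431,.001,.010,195.6)"
```

```text
(array([558.7, 357.9]), array([ 63. , 103.8]), np.float32(167.7), np.float64(0.1218), 2080)
(array([437.8, 384.5]), array([ 63.8, 103.7]), np.float32(165.7), np.float64(0.1218), 2194)
t 16.45 pos [4.307e-01 1.000e-04 1.286e-01] yaw -164.5 j6 -117.0 w 94.0 grip 0.0 F [ 0.07 -0.49 -0.42]
  shift [-0.0005  0.0008  0.1186] twist -0.1
```

Both cases stand level and upright on the stand. Next I grip B and shake it.

Emit:
apply_moves(targets=[[0,0.001,0.04,0,0.094],[0,0.001,0.08,0,0.094],[0,0.001,0.105,0,0.094],[0,0.001,0.1185,0,0.094],[0,0.001,0.1185,0,0.094],[0,0.001,0.1185,0,0.05],[0,0.001,0.1185,0,0.05],[0,0.001,0.1185,0,0.05],[0,0.001,0.1185,0,0.05],[0,0.001,0.1185,0,0.05]])

```text
time: 17.45
ee_pos: [0.431, 0.0017, 0.0107]
orientation: [[-0.963, -0.269, 0.002], [-0.269, 0.963, -0.0], [-0.002, -0.001, -1.0]]
force: [-1.3, -0.0, 2.9]
grip_width: 0.659
grasp_force: 30.0
```

Emit:
apply_moves(targets=[[0,0,-0.02,0,0.05],[0,0,-0.06,0,0.05],[0.01,0,-0.1,0,0.05],[0.03,0,-0.13,0,0.05],[0.04,0,-0.14,0,0.05],[-0.01,0,-0.14,0,0.05],[-0.06,0,-0.14,0,0.05],[-0.11,0,-0.14,0,0.05],[-0.11,0,-0.14,0,0.05],[-0.11,0,-0.14,0,0.05]])

```text
time: 18.45
ee_pos: [0.5356, 0.0317, 0.148]
orientation: [[-0.963, -0.27, -0.004], [-0.27, 0.963, 0.0], [0.004, 0.001, -1.0]]
force: [-0.9, 0.5, -3.5]
grip_width: 0.66
grasp_force: 30.0
```

```bash
python3 rd.py
```

```text
t 18.85 pos [0.5357 0.0312 0.1505] w 61.943203947725586
T tool mean [-0.0267 -0.1217  0.0051] std [0.0214 0.0424 0.0335] F [-0.21  0.28 -3.72] Q5 [ 3.7000e-02 -3.5816e+01 -2.8174e+01 -2.0000e-02  1.2000e-02 -1.0000e-03]
```

Emit:
apply_moves(targets=[[0.05,0,0,0,0.05],[0.1,0,0,0,0.05],[0.15,0,0,0,0.05],[0.15,0,0,0,0.05],[0.15,0,0,0,0.05]])

```text
time: 19.35
ee_pos: [0.3907, -0.0091, 0.1501]
orientation: [[-0.963, -0.268, 0.001], [-0.268, 0.963, -0.0], [-0.001, -0.001, -1.0]]
force: [0.0, -0.2, -3.4]
grip_width: 0.663
grasp_force: 30.0
```

```bash
python3 rd.py
```

```text
t 19.75 pos [ 0.3926 -0.0089  0.1501] w 61.91321906196828
T tool mean [-0.0576 -0.2212  0.0189] std [0.0283 0.0554 0.0237] F [ 0.22 -0.72 -3.3 ] Q5 [-3.4000e-02 -2.1870e+01 -2.7903e+01 -7.5000e-02  1.1000e-01  1.0000e-03]
```

Case B's moment changes by 0.10 N m between the two ends, which matches the slug's 0.11, so B is the rattler. I'll approach the mat and check clearance to the shelves on the way.

```bash
python3 -c "
from h import *
goto(.57,.015,.203,195.6);goto(.651,.022,.203,195.6)"
```

```text
t 19.75 pos [ 0.3926 -0.0089  0.1501] yaw -164.3 j6 -119.7 w 61.9 grip 30.0 F [ 0.27 -0.64 -3.82]
  shift [-0.1773 -0.0249 -0.0529] twist 0.1
t 19.75 pos [ 0.3926 -0.0089  0.1501] yaw -164.3 j6 -119.7 w 61.9 grip 30.0 F [ 0.27 -0.64 -3.82]
  shift [-0.2572 -0.04   -0.0529] twist 0.1
```

Emit:
apply_moves(targets=[[-0.015,-0.002,-0.01,0,0.05],[-0.05,-0.007,-0.025,0,0.05],[-0.09,-0.012,-0.04,0,0.05],[-0.13,-0.018,-0.053,0,0.05],[-0.16,-0.023,-0.053,0,0.05],[-0.175,-0.025,-0.053,0,0.05],[-0.177,-0.025,-0.053,0,0.05],[-0.177,-0.025,-0.053,0,0.05]])

```text
time: 20.55
ee_pos: [0.5685, 0.0149, 0.2019]
orientation: [[-0.963, -0.27, -0.002], [-0.27, 0.963, 0.0], [0.002, 0.001, -1.0]]
force: [-0.3, -0.5, -4.3]
grip_width: 0.655
grasp_force: 30.0
```

```bash
python3 - <<'E'
from h import *
goto(.651,.022,.203,195.6)
im,d=vision.snapshot('scene');cv2.imwrite('pics/s3.png',im[:,:,::-1])
W=world('scene',d)
# robot points above the hold: max x per height band
im2,d2=vision.snapshot('top');W2=world('top',d2)
W=np.concatenate([W[d>0],W2[d2>0]])
for z in np.arange(.15,.8,.05):
    k=(abs(W[:,2]-z)<.025)&(abs(W[:,1]-.015)<.13)&(W[:,0]>.35)&(W[:,0]<.9); x=W[k,0]
    h=np.histogram(x,bins=np.arange(.35,.91,.04))[0]; print(round(z,2),h)
E
```

```text
t 20.55 pos [0.5685 0.0149 0.2019] yaw -164.3 j6 -112.9 w 61.5 grip 30.0 F [-0.33 -0.54 -4.32]
  shift [-0.0813 -0.0154 -0.0013] twist 0.1
0.15 [0 0 0 0 0 0 0 0 0 0 0 0 0 0]
0.2 [  0   0   0   0 455 233 181   0   0   0   0   0   0   0]
0.25 [   0    0    0    0 1464  929  211    0    0    0    0    0    0    0]
0.3 [   0    0    0    0  847  751  185    0    0    0 3458 2939 1289  802]
0.35 [   0    0    0    0  953 1576  471    0    0    0    0    0    0    0]
0.4 [  0   0   0   0 819 870 211   0   0   0   0   0   0   0]
0.45 [   0    0    0    0 1029  914  136    0    0    0    0    0    0    0]
0.5 [    0     0     5   172   985   913   107     0     0 11394  5607   450
   373   230]
0.55 [  44  362  762  849 2563  630  832    0    0    0    0    0    0    0]
0.6 [ 629 5465 2799 1641 1904 4539  384    0    0    0    0    0    0    0]
0.65 [5519  541    0    0    0    0    0    0    0    0    0    0    0    0]
0.7 [0 0 0 0 0 0 0 0 0 0 0 0 0 0]
0.75 [0 0 0 0 0 0 0 0 0 0 0 0 0 0]
```

View pics/s3.png

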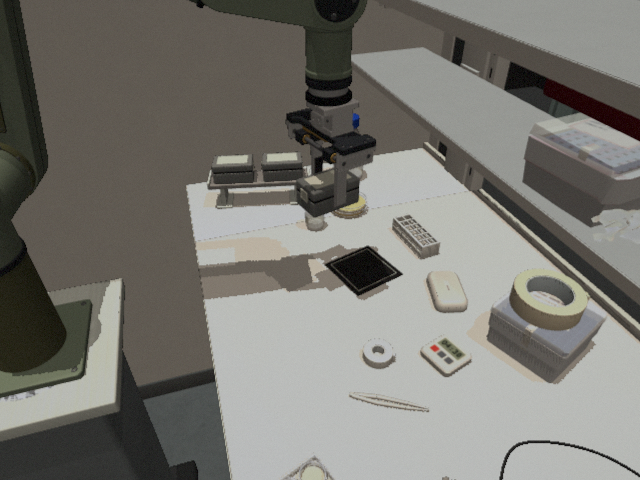

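The scene shows B held level, the two cases on the stand (about 233,168 and 282,166 px), and the arm short of the shelves. I need the exact arm front edge against the upper shelf edge.

```bash
python3 - <<'E'
from h import *
L=[]
for n in('scene','top'):
    im,d=vision.snapshot(n);L.append(world(n,d)[d>0])
for n,W in zip('st',L):
  for z in np.arange(.2,.68,.04):
    k=(abs(W[:,2]-z)<.02)&(abs(W[:,1]-.015)<.15)&(W[:,0]>.4)&(W[:,0]<.68); x=W[k,0]
    s=(abs(W[:,2]-z)<.02)&(abs(W[:,1]-.015)<.2)&(W[:,0]>.68)&(W[:,0]<.85)
    print(n,round(z,2),"arm",k.sum(),np.round(np.percentile(x,[99,100]),3) if k.any() else '',"shelf",s.sum(),np.round(np.percentile(W[s,0],[0,1]),3) if s.any() else '',np.round(np.percentile(W[s,2],[1,99]),3) if s.any() else '')
E
```

```text
s 0.2 arm 606 [0.62  0.623] shelf 0  
s 0.24 arm 1658 [0.619 0.622] shelf 0  
s 0.28 arm 346 [0.587 0.587] shelf 482 [0.775 0.775] [0.292 0.3  ]
s 0.32 arm 1588 [0.62  0.624] shelf 4337 [0.775 0.776] [0.301 0.312]
s 0.36 arm 1804 [0.618 0.623] shelf 0  
s 0.4 arm 1234 [0.606 0.61 ] shelf 0  
s 0.44 arm 1280 [0.6   0.604] shelf 0  
s 0.48 arm 1317 [0.597 0.601] shelf 249 [0.711 0.711] [0.48 0.5 ]
s 0.52 arm 2604 [0.598 0.603] shelf 4924 [0.71  0.712] [0.501 0.522]
s 0.56 arm 829 [0.592 0.603] shelf 0  
s 0.6 arm 0  shelf 0  
s 0.64 arm 0  shelf 0  
t 0.2 arm 71 [0.54 0.54] shelf 0  
t 0.24 arm 939 [0.568 0.575] shelf 0  
t 0.28 arm 0  shelf 800 [0.775 0.776] [0.288 0.3  ]
t 0.32 arm 784 [0.576 0.59 ] shelf 5179 [0.775 0.776] [0.301 0.31 ]
t 0.36 arm 510 [0.581 0.583] shelf 0  
t 0.4 arm 374 [0.562 0.564] shelf 0  
t 0.44 arm 413 [0.555 0.557] shelf 0  
t 0.48 arm 172 [0.547 0.548] shelf 762 [0.712 0.712] [0.494 0.5  ]
t 0.52 arm 490 [0.603 0.61 ] shelf 21671 [0.711 0.712] [0.502 0.52 ]
t 0.56 arm 4824 [0.608 0.615] shelf 0  
t 0.6 arm 13691 [0.588 0.599] shelf 0  
t 0.64 arm 532 [0.412 0.413] shelf 0
```

Upper shelf edge is at x = 0.711 (z 0.48–0.52). The arm's front will reach about 0.69 there, so it clears by roughly 2 cm. I'll go in gently.

Emit:
apply_moves(targets=[[-0.012,-0.002,-0.001,0,0.05],[-0.028,-0.005,-0.001,0,0.05],[-0.044,-0.008,-0.001,0,0.05],[-0.058,-0.011,-0.001,0,0.05],[-0.069,-0.013,-0.001,0,0.05],[-0.076,-0.0145,-0.001,0,0.05],[-0.079,-0.015,-0.001,0,0.05],[-0.08,-0.015,-0.001,0,0.05],[-0.08,-0.015,-0.001,0,0.05],[-0.08,-0.015,-0.001,0,0.05]])

```text
time: 21.75
ee_pos: [0.6496, 0.0218, 0.204]
orientation: [[-0.963, -0.27, -0.0], [-0.27, 0.963, -0.0], [0.0, 0.0, -1.0]]
force: [-0.6, 0.6, -3.3]
grip_width: 0.658
grasp_force: 30.0
```

Emit:
apply_moves(targets=[[0,0,0,0,0.05],[0,0,0,0,0.05],[0,0,0,0,0.05],[0,0,0,0,0.05],[0,0,0,0,0.05],[0,0,0,0,0.05],[0,0,0,0,0.05],[0,0,0,0,0.05]])

```text
time: 22.55
ee_pos: [0.6501, 0.0218, 0.2039]
orientation: [[-0.963, -0.269, -0.0], [-0.269, 0.963, 0.0], [0.0, 0.0, -1.0]]
force: [0.2, 0.0, -4.0]
grip_width: 0.66
grasp_force: 30.0
```

```bash
python3 - <<'E'
from h import *
goto(.651,.022,.203,195.6); print(status.get_state()["dq"].round(2))
im,d=vision.snapshot('scene');cv2.imwrite('pics/s4.png',im[:,:,::-1])
E
```

```text
t 22.55 pos [0.6501 0.0218 0.2039] yaw -164.4 j6 -111.3 w 62.0 grip 30.0 F [ 0.18  0.04 -3.98]
  shift [-0.001  -0.      0.0009] twist 0.0
[ 0.04  0.03  0.07 -0.06 -0.07  0.  ]
```

View pics/s4.png

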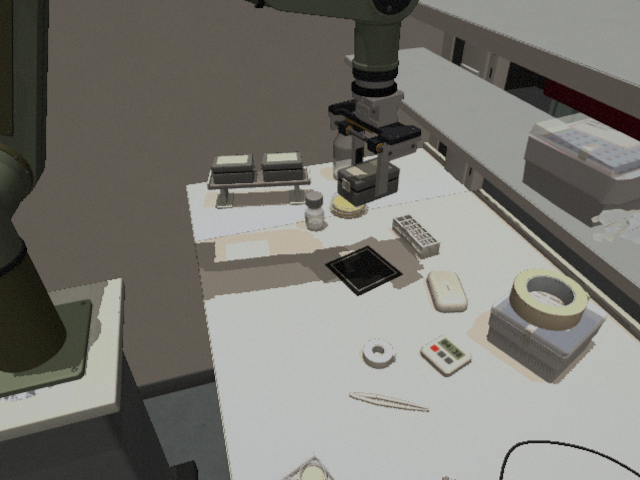

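B is held level over the mat at about (368,180) px. Both silent cases are upright on the stand, and the vial, dishes and tape are where they were. I'm handing the job in.

```bash
python3 -c "
from rig import ticket
print(ticket.finish_job())"
```

```text
the job is handed in; nothing more can be done
None
```

I handed the job in: the middle case rattles and is held level and still over the mat centre, its underside about 19 cm above it, and the two silent cases stand upright end to end on the stand.

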